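# Knock a jammed mounting shoe out of its rail and park it in the dock

## Task

The grey mounting shoe is jammed under the lips of the aluminium rail: grip the hardwood block and, fingers off the jammed shoe, drive it along with the block's end until it is right out of the lips in the open bay before the end stop, then put the block flat on the bare desk. Lift the shoe out, stand it upright on the bare desk and let go; take it again by its two end faces and lower it (do not drop it) upright into the plywood dock, down on its floor and centred so that nothing sticks out. Leave the tape roll, capo, drum key and clip-on tuner where they lie.

Things in the scene. Friction and masses are not known exactly. Their poses are not given: they have to be found in the camera images.
- shoe: Mounting shoe, loose, 0.11-0.22 kg: steel foot 46 (x) x 50 (y) x 8 mm high under a grey plastic body 28 (x) x 50 (y) mm, z 8-40 mm; foot and body are flush at the end faces y = +-25 mm. Brass-rimmed hole on top. Origin: centre of underside, z up. Starts jammed, its y along the rail's y. In the bay grip its x faces (28 mm), for the dock its end faces (50 mm). Same after half a turn.
- rail: Accessory rail, fixed: aluminium plate 90 (x) x 220 (y) x 8 mm, origin under its centre, y along it. Lips over the shoe's foot run y -87 to +5 mm: tops 24 mm above the desk, slot between them 34 mm wide (x +-17), outer edges x -35 and +39. Beyond them the open bay, y +5 to +67 mm, then an end stop 60 mm wide, 12 thick, top 52 mm above the desk.
- mouth (a point): Open -y end of the rail's slot, where the block enters: rail x 0, y -87 mm, on the plate's top (8 mm above the desk); axes as the rail's. The jammed shoe's centre is 27-47 mm further in (+y). A sprung cork strip at the +x guide, y -87 to -11, squeezes its foot: sliding it along +y takes about 8-16 N; the lips stop any lifting.
- bay (a point): Where the freed shoe's underside centre should be: rail x 0, y +36 mm, on the plate's top (8 mm above the desk); axes as the rail's. The shoe is clear of the lips from y +30 mm on and meets the stop at +42 mm.
- block: Hardwood tapping block, loose, 0.09 kg, plain brown, 24 (x) x 100 (y) x 45 mm high on its long narrow side; origin: centre of underside, y along its length. Gripped across its 24 mm at mid-length, fingertips 18 mm above its underside, it fits between the lips with its underside 4 mm above the plate (12 mm above the desk) while the fingers pass over the lips.
- dock: Parking dock, fixed: plywood floor 72 (x) x 64 (y) x 6 mm, two upright cheeks 8 mm thick and 64 mm long, inner faces x = +-28 mm, tops 64 mm above the desk; open at both ends (+-y). Origin under its centre. The shoe's y goes along the dock's y, either way round.
- clear_patch (a point): Middle of a patch of bare desk between the block and the dock, on the desk top, always free at the start: at least 90 mm wide in y and 100 mm in x. One good place to stand the shoe down; any bare desk will do.
- stall (a point): Centre of the dock's floor, on its upper face, 6 mm above the desk; axes as the dock's. The parked shoe's underside centre belongs here.
- tape_roll: roll of black tape lying flat, 56 mm across, 19 mm high; origin under its centre. Bystander
- capo: black guitar capo lying flat, 52x78x14 mm; origin under its centre. Bystander
- drum_key: small metal T-shaped drum key lying flat, 48x44x11 mm; origin under its centre. Bystander
- clip_tuner: small black clip-on tuner lying flat, 56x48x14 mm; origin under its centre. Bystander
Not all that is in view belongs to the job. Of the things shaped like the shoe, the steel one is meant.

How it is judged:
On the way, in this order (a step that is already met when the one before it is completed fails the run):
1. the block, held in the gripper, presses on the jammed shoe (contact force between the fingers and block above 1 N and contact force between block and shoe above 1 N and y of shoe in the frame of rail below 0.015 m).
2. the shoe is in the open bay, clear of the lips (y of shoe in the frame of rail between 0.029 and 0.046 m and x of shoe in the frame of rail between -0.015 and 0.015 m and z of shoe in the frame of rail below 0.012 m), for 0.1 s.
3. the shoe stands upright on the bare desk, let go (height (world z) of shoe below 0.004 m and angle between shoe's own z axis and vertical below 0.1 rad and contact force between the fingers and shoe below 0.1 N and linear speed of shoe below 0.02 m/s), for 0.2 s.
At the end, for the whole second after the job is handed in: The shoe stands upright at rest on the dock's floor (tilt under 0.1 rad, underside within 4 mm), square within 0.25 rad and centred within 10 mm along both dock axes; the block lies flat at rest on the desk (underside centre below 30 mm), clear of rail and dock (x of shoe in the frame of stall between -0.01 and 0.01 m and y of shoe in the frame of stall between -0.01 and 0.01 m and z of shoe in the frame of stall below 0.004 m and angle between shoe's own z axis and vertical below 0.1 rad and angle between the y axis of shoe and the y axis of dock, either way round below 0.25 rad and linear speed of each of shoe, block below 0.02 m/s and height (world z) of block below 0.03 m and contact force between block and rail below 0.1 N and contact force between block and dock below 0.1 N); the robot touches nothing.
It fails at once if the fingers touch the shoe while it is still under the rail's lips (contact force between the fingers and shoe above 1 N and y of shoe in the frame of rail between -0.1 and 0.024 m and x of shoe in the frame of rail between -0.012 and 0.012 m and z of shoe in the frame of rail between 0.004 and 0.014 m).
It fails at once if the shoe is dropped into the dock (horizontal distance between shoe and stall below 0.03 m and height (world z) of shoe below 0.06 m and linear speed of shoe above 0.5 m/s).
It fails at once if a bystander is pushed more than 30 mm from its place (distance of any of tape_roll, capo, drum_key, clip_tuner from where it was at the start of the episode above 0.03 m).
It also fails if it takes over 67 s, if anything falls off the work surface, if the arm or the gripper's body presses on something with over 40 N, if the wrist force passes 120 N, or if a joint passes its speed limit or range.

## Robot

A 6-joint arm with a two-finger parallel gripper is mounted at the origin on the work surface; the furniture and walls round the work are solid. World frame = base frame: x ahead of the robot, y to its left, z up, the work surface at z = 0. Lengths are in m, angles in rad, forces in N, time in s.
With the tool pointing down it reaches from about 0.35 to 0.975 m from the base axis. Payload 17.4 kg.
Tool frame: the origin (TCP) lies between the finger pads; the fingertips stand bot.tip_extent ahead of it and the grasp point (between the pads) lies 2 mm behind it (bot.tip_extent is the distance from the TCP to the fingertips, in m); z points along the fingers, y is the line along which they close (so a half turn about z gives the same grasp; the last joint's range is limited). The gripper opens to 85 mm and grips with 20 to 120 N. Pads are 22 mm wide; open, the fingers measure 114 mm over their backs; the gripper's body (76 mm by 85 mm) begins 54 mm behind the grasp point. The pads swing forward as they close: fully open they stand 13 mm farther back than shut.
Start: joints at [-1.142, 0.116, 1.442, -0, 1.584, -0.038], TCP at [0.304, -0.603, 0.248] pointing down, gripper open.
Joint ranges: [-2.83, 2.83], [-0.83, 2.19], [0.07, 2.5], [-1.14, 4.28], [0.01, 3], [-2.97, 2.97]. Speed limits (rad/s): [1.89, 1.89, 2.22, 3.14, 3.14, 3.14].

## Interface

Orientations are given as a 3x3 rotation matrix whose columns are the frame's x, y, z axes.
In Python, from station import sensors, camera, camera_info, hand_in, bot gives the robot as it stands.
- The arm moves only by the shell command python3 -m jog 'ROWS' [FORCE]. ROWS is JSON, a list of rows, each an object with "travel": the shift along the tool's x, y, z in mm, a list of three; "angular": the turn, a rotation vector about the tool's x, y, z in degrees, a list of three; "fingers": the opening, from 0 (shut) to 1 (fully open). A call has 1 to 8 rows; each row is the pose to reach, as a shift and turn from the pose commanded when the call began, along the tool's axes at that moment; what a row does not reach only later rows make up. A row lasts 1/8 s, in which the tool goes at most 62.5 mm and 10.7 degrees, less where a joint would pass 70% of its speed; a pose out of reach is approached as far as the arm can. A call with a gripper value outside its range is refused whole. The fingers move at their own pace and stop on an object; FORCE is the grip in N (left out, the last holds). Time passes only in rows, so rows that repeat a pose let the fingers close. It gives the time, the measured TCP pose, the force, the opening and the grip force at its end, in the units of the state.
- sensors.get_obs(): the state, without advancing time (a new reading comes with each control period).
- camera(name): name is "scene" or "top"; returns the picture (420x560x3 uint8, red, green, blue); there is no depth.
- camera_info(name): a dict with "mtx" (3x3 intrinsics, pixels), "dist" ([k1, k2, p1, p2, k3] as OpenCV has them; the pictures are not rectified), "xyz" and "attitude" of the camera in the world. Camera axes: x right, y down, z forward; pixel columns grow to the right and rows downward; lengths in m; the calibration is good to about 2 mm. A picture is of the moment at which its call begins. camera_info takes no time and is no camera call.
- hand_in(): hands the job in; it is judged then, once.
The state is a dict: "time": time; "joint_pos": joint angles; "qvel": joint speeds; "joint_efforts": joint torques, N m; "ee_pos": TCP position; "tool_rot": TCP orientation; "wrist_force": force on the tool from outside, world axes, zero at the start; "wrist_torque": the same for the moment, N m; "grip_width": opening from 0.0 (shut) to 1.0 (fully open); "finger_force": force on a finger pad.
Only numpy, scipy, OpenCV 4.12 (cv2) and the standard library are available. Lean on these libraries where they do the work, as an engineer would, in place of code of your own. Each camera call takes 0.05 s, during which the arm holds its last target. There are 200 camera calls.

## Working session

There is one attempt and no reset: what is moved stays moved. The work goes in short steps, Python scripts to look and compute and a shell command to move; the robot and the scene stay as the last step left them, time stands still between calls to the robot, and variables do not carry over. Pictures are saved under pics/ and viewed, at most 10 in all, crops included, and the job is handed in when it is done.

```bash
mkdir -p pics; ls; python3 - <<'E'
from station import sensors, camera, camera_info, bot
import cv2
for n in ("scene","top"):
    cv2.imwrite(f"pics/{n}0.png",camera(n)[:,:,::-1]); i=camera_info(n); print(n,i)
print(bot.tip_extent); o=sensors.get_obs(); print(o)
E
```

```text
pics
scene {'mtx': array([[525.2239216 ,   0.        , 282.92002218],
       [  0.        , 525.2239216 , 215.34112145],
       [  0.        ,   0.        ,   1.        ]]), 'dist': array([0.04768065, 0.        , 0.        , 0.        , 0.        ]), 'xyz': array([-0.37640739, -0.54905523,  0.5786229 ]), 'attitude': array([[ 0.42991594, -0.43811641,  0.78944683],
       [-0.90286457, -0.2113284 ,  0.37440068],
       [ 0.00280146, -0.87372439, -0.48641324]])}
top {'mtx': array([[508.57974893,   0.        , 280.41937436],
       [  0.        , 508.57974893, 206.92001108],
       [  0.        ,   0.        ,   1.        ]]), 'dist': array([-0.16219175,  0.        ,  0.        ,  0.        ,  0.        ]), 'xyz': array([ 0.34879894, -0.11162974,  1.05607955]), 'attitude': array([[ 0.01554108, -0.98715731,  0.15899347],
       [-0.99987819, -0.01557287,  0.00104608],
       [ 0.00144334, -0.15899035, -0.98727908]])}
0.017
{'time': 0.1, 'joint_pos': array([-1.14177349e+00,  1.16444754e-01,  1.44216963e+00,  2.16111814e-05,
        1.58403498e+00, -3.78591127e-02]), 'qvel': array([ 5.81588845e-05, -1.09212523e-03, -2.26835357e-03,  8.29612781e-04,
       -3.76144425e-04,  3.67548004e-04]), 'joint_efforts': array([ 9.60222642e-04, -7.33666921e+01, -6.33791256e+01,  6.67399627e-05,
        5.29340279e-03,  6.42663599e-05]), 'ee_pos': array([ 0.30371881, -0.60264015,  0.24764936]), 'tool_rot': array([[ 8.92975963e-01,  4.50104157e-01, -4.19923657e-04],
       [ 4.50104349e-01, -8.92975439e-01,  9.69936197e-04],
       [ 6.15908030e-05, -1.05513917e-03, -9.99999441e-01]]), 'wrist_force': array([ 0.47219928, -0.16649565,  0.40714823]), 'wrist_torque': array([-0.00778052, -0.01892596,  0.00234474]), 'finger_force': 0.0, 'grip_width': 0.99416032661604}
```

View pics/scene0.png

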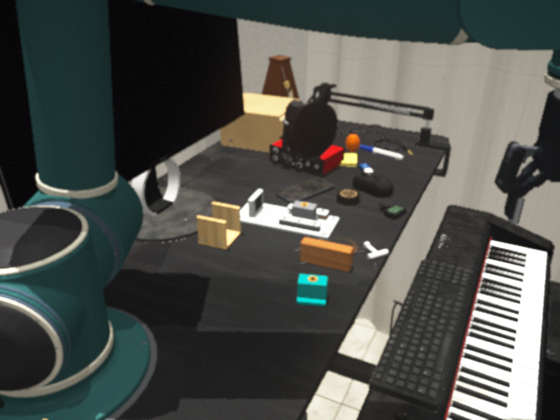

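View pics/top0.png

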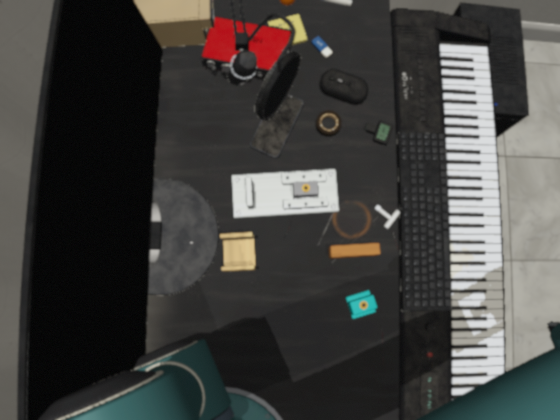

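The scene view shows the rail at about (290,217) with its stop on the left, the dock at (220,228), the block at (327,254) and a teal decoy at (313,289). In the top view the rail is at (285,193), with the stop at (250,193), the mouth on the right and the shoe's brass rim at (306,188). The dock is at (238,252), the block at (355,250) and the drum key at (387,215).

```bash
python3 - <<'E'
import cv2
t=cv2.imread("pics/top0.png")[155:285,210:410]; cv2.imwrite("pics/tc.png",cv2.resize(t,None,fx=4,fy=4,interpolation=cv2.INTER_CUBIC))
t=cv2.imread("pics/scene0.png")[170:290,190:390]; cv2.imwrite("pics/sc.png",cv2.resize(t,None,fx=4,fy=4,interpolation=cv2.INTER_CUBIC))
E
```

```text
(no output)
```

View pics/tc.png

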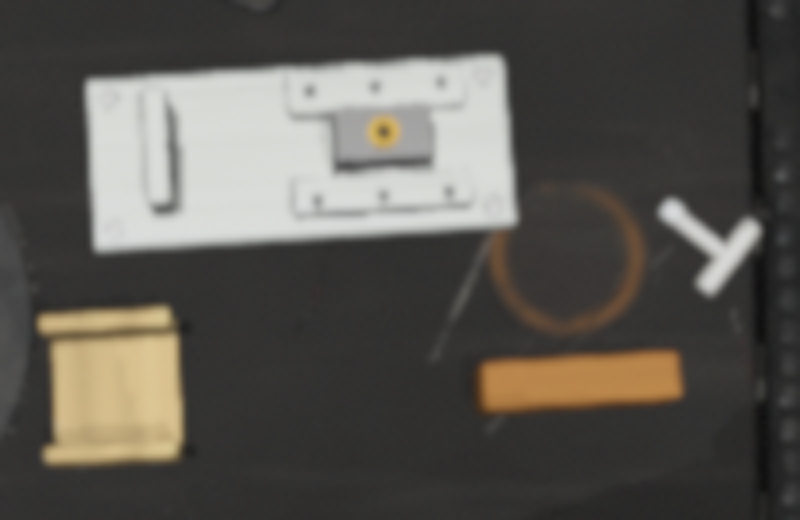

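View pics/sc.png

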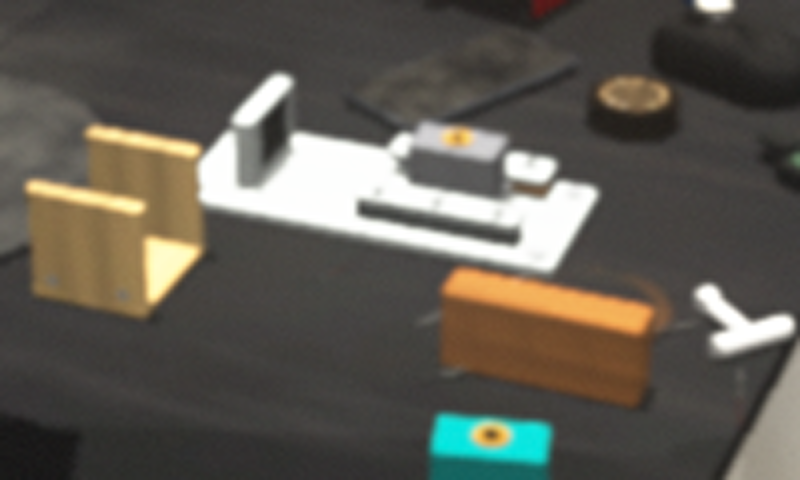

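The top crop shows the plate corners at (86,80), (503,55), (517,222) and (96,251), the shoe rim at (383,131), the block top at (478..684, 350..412) and the dock cheek tops at (38..172, 320) and (43..180, 455). The scene crop shows the rim at (458,136), block top corners at (455,268), (655,308), (640,330) and (441,288), and the ends of the dock cheek tops.

```bash
cat > h.py <<'E'
import cv2, numpy as np
from station import camera_info
I={n:camera_info(n) for n in("scene","top")}
def rays(n,p):
    i=I[n]; u=cv2.undistortPoints(np.array(p,float).reshape(-1,1,2),i["mtx"],i["dist"])[:,0]
    d=np.c_[u,np.ones(len(u))]@np.array(i["attitude"]).T
    return np.array(i["xyz"]),d
def plane(n,p,z):
    c,d=rays(n,p); return c+d*((z-c[2])/d[:,2])[:,None]
def tri(pt,ps):
    out=[]
    for a,b in zip(np.reshape(pt,(-1,2)),np.reshape(ps,(-1,2))):
        c1,d1=rays("top",a);c2,d2=rays("scene",b);A=np.zeros((3,3));r=np.zeros(3)
        for c,d in((c1,d1[0]),(c2,d2[0])):
            d=d/np.linalg.norm(d);P=np.eye(3)-np.outer(d,d);A+=P;r+=P@c
        out.append(np.linalg.solve(A,r))
    return np.array(out)
def hsv(im,lo,hi): return cv2.inRange(cv2.cvtColor(im,cv2.COLOR_BGR2HSV),lo,hi)
def big(m):
    c=max(cv2.findContours(m,cv2.RETR_EXTERNAL,cv2.CHAIN_APPROX_NONE)[0],key=cv2.contourArea); return c
T=lambda p:(np.array(p)+.5)/4-.5+[210,155]
S=lambda p:(np.array(p)+.5)/4-.5+[190,170]
E
cat > m.py <<'E'
from h import *
np.set_printoptions(precision=4,suppress=True)
t=cv2.imread("pics/top0.png");s=cv2.imread("pics/scene0.png")
def sub(im,x0,y0,x1,y1,lo,hi):
    o=np.zeros(im.shape[:2],np.uint8);o[y0:y1,x0:x1]=hsv(im,lo,hi)[y0:y1,x0:x1];return o
a=sub(t,295,180,320,196,(12,100,100),(35,255,255));b=sub(s,295,198,315,210,(8,90,100),(35,255,255))
ca=np.argwhere(a).mean(0)[::-1];cb=np.argwhere(b).mean(0)[::-1]
print("rim",ca,cb,tri(ca,cb))
r=big(sub(t,225,160,345,222,(0,0,130),(180,60,255)));q=cv2.boxPoints(cv2.minAreaRect(r));w=plane("top",q,.008);print("rail box",w,w.mean(0))
print("rail hand",plane("top",T([(86,80),(503,55),(517,222),(96,251)]),.008))
bm=big(sub(t,320,235,390,265,(3,100,80),(25,255,255)));q=cv2.boxPoints(cv2.minAreaRect(bm));print("block box z45",plane("top",q,.045))
print("block hand z45",plane("top",T([(478,362),(682,350),(684,398),(484,412)]),.045))
print("block tri",tri(T([(478,362),(682,350),(684,398)]),S([(455,268),(655,308),(640,330)])))
print("dock tri cheek ends",tri(T([(38,318),(170,308),(45,458),(180,445)]),S([(90,129),(200,150),(30,185),(144,207)])))
print("dock floor edge",plane("top",T([(180,335),(183,440)]),.006))
print("stop top",tri(T([(142,92),(170,208)]),S([(285,78),(238,122)])))
print("drumkey",plane("top",T([(668,210),(710,290),(755,225)]),.008))
E
python3 m.py
```

```text
rim [305.4286 187.6286] [304.1364 203.7273] [[ 0.5512 -0.1602  0.0482]]
rail box [[ 0.5854 -0.0036  0.008 ]
 [ 0.6033 -0.2273  0.008 ]
 [ 0.5108 -0.2327  0.008 ]
 [ 0.4934 -0.0122  0.008 ]] [ 0.5482 -0.1189  0.008 ]
rail hand [[ 0.5851 -0.0053  0.008 ]
 [ 0.6022 -0.2257  0.008 ]
 [ 0.5127 -0.2328  0.008 ]
 [ 0.494  -0.0134  0.008 ]]
block box z45 [[ 0.4376 -0.2076  0.045 ]
 [ 0.4449 -0.311   0.045 ]
 [ 0.4167 -0.3124  0.045 ]
 [ 0.4095 -0.2094  0.045 ]]
block hand z45 [[ 0.436  -0.2089  0.045 ]
 [ 0.4433 -0.3117  0.045 ]
 [ 0.4192 -0.3124  0.045 ]
 [ 0.4111 -0.212   0.045 ]]
block tri [[ 0.4361 -0.2088  0.0412]
 [ 0.4427 -0.3105  0.0426]
 [ 0.4186 -0.3111  0.0445]]
dock tri cheek ends [[ 0.4526  0.0099  0.0605]
 [ 0.4584 -0.0545  0.0601]
 [ 0.3844  0.0033  0.0623]
 [ 0.3911 -0.0611  0.0621]]
dock floor edge [[ 0.451  -0.0581  0.006 ]
 [ 0.3968 -0.0608  0.006 ]]
stop top [[ 0.5715 -0.0405  0.0484]
 [ 0.5086 -0.0514  0.0525]]
drumkey [[ 0.5203 -0.3125  0.008 ]
 [ 0.4783 -0.3342  0.008 ]
 [ 0.5131 -0.3588  0.008 ]]
```

```bash
cat > g.py <<'E'
import sys,numpy as np
from station import sensors
from scipy.spatial.transform import Rotation as R
x,y,z,yaw=map(float,sys.argv[1:5]); o=sensors.get_obs(); M=np.array(o["tool_rot"])
c,s=np.cos(np.radians(yaw)),np.sin(np.radians(yaw)); W=np.array([[c,s,0],[s,-c,0],[0,0,-1.]])
print("travel",(M.T@(np.array([x,y,z])-o["ee_pos"])*1e3).round(1),"ang",R.from_matrix(M.T@W).as_rotvec(degrees=True).round(2))
print("at",o["ee_pos"].round(4),"yaw",np.degrees(np.arctan2(M[1,0],M[0,0])).round(2),"t",o["time"],"F",o["wrist_force"].round(1),"grip",o["grip_width"],o["finger_force"])
E
python3 g.py .4274 -.2613 .12 94.3
```

```text
travel [ 264.1 -249.   127.9] ang [-5.000e-02 -4.000e-02 -6.755e+01]
at [ 0.3037 -0.6026  0.2476] yaw 26.75 t 0.1 F [ 0.5 -0.2  0.4] grip 0.99416032661604 0.0
```

```bash
python3 -m jog '[{"travel":[264,-249,128],"angular":[0,0,-67.5],"fingers":0.7},{"travel":[264,-249,128],"angular":[0,0,-67.5],"fingers":0.7},{"travel":[264,-249,128],"angular":[0,0,-67.5],"fingers":0.7},{"travel":[264,-249,128],"angular":[0,0,-67.5],"fingers":0.7},{"travel":[264,-249,128],"angular":[0,0,-67.5],"fingers":0.7},{"travel":[264,-249,128],"angular":[0,0,-67.5],"fingers":0.7},{"travel":[264,-249,128],"angular":[0,0,-67.5],"fingers":0.7},{"travel":[264,-249,128],"angular":[0,0,-67.5],"fingers":0.7}]' 80; python3 g.py .4274 -.2613 .035 94.3
```

```text
time: 1.1
ee_pos: [0.4276, -0.2614, 0.1203]
tool_rot: [[-0.074, 0.997, -0.0], [0.997, 0.074, -0.0], [-0.0, -0.0, -1.0]]
wrist_force: [-0.6, 0.1, -0.4]
grip_width: 0.699
finger_force: 0.0
travel [ 0.1 -0.1 85.3] ang [-0.01  0.   -0.03]
at [ 0.4276 -0.2614  0.1203] yaw 94.27 t 1.1 F [-0.6  0.1 -0.4] grip 0.6985358611934366 0.0
```

```bash
python3 -m jog '[{"travel":[0,0,50],"angular":[0,0,0],"fingers":0.7},{"travel":[0,0,85],"angular":[0,0,0],"fingers":0.7},{"travel":[0,0,85],"angular":[0,0,0],"fingers":0.7},{"travel":[0,0,85],"angular":[0,0,0],"fingers":0.15},{"travel":[0,0,85],"angular":[0,0,0],"fingers":0.0},{"travel":[0,0,85],"angular":[0,0,0],"fingers":0.0},{"travel":[0,0,85],"angular":[0,0,0],"fingers":0.0},{"travel":[0,0,85],"angular":[0,0,0],"fingers":0.0}]' 80; python3 g.py .4274 -.2613 .035 94.3
```

```text
time: 2.1
ee_pos: [0.4283, -0.2625, 0.0375]
tool_rot: [[-0.074, 0.997, 0.003], [0.997, 0.074, -0.002], [-0.002, 0.002, -1.0]]
wrist_force: [-1.6, -2.1, 6.8]
grip_width: 0.267
finger_force: 79.4
travel [ 1.3 -0.8  2.5] ang [ 0.14  0.14 -0.07]
at [ 0.4283 -0.2625  0.0375] yaw 94.23 t 2.1 F [-1.6 -2.1  6.8] grip 0.26650551598506467 79.37222957611084
```

```bash
python3 -m jog '[{"travel":[0,0,-40],"angular":[0,0,0],"fingers":0},{"travel":[0,0,-75],"angular":[0,0,0],"fingers":0},{"travel":[0,0,-75],"angular":[0,0,0],"fingers":0},{"travel":[0,0,-75],"angular":[0,0,0],"fingers":0}]'; python3 - <<'E'
from h import *
from station import camera
np.set_printoptions(precision=4,suppress=True)
for n in("top","scene"):
    im=camera(n)[:,:,::-1]; cv2.imwrite(f"pics/{n}1.png",im)
E
python3 g.py .5623 -.2887 .11 94.65
```

```text
time: 2.6
ee_pos: [0.4274, -0.2616, 0.1103]
tool_rot: [[-0.074, 0.997, 0.0], [0.997, 0.074, -0.0], [-0.0, 0.0, -1.0]]
wrist_force: [0.7, 0.2, -1.1]
grip_width: 0.264
finger_force: 78.7
travel [-37.2 132.8  -0.7] ang [-0.06 -0.04 -0.41]
at [ 0.4271 -0.2614  0.1095] yaw 94.24 t 2.7 F [-0.   0.5 -1. ] grip 0.2627657407359282 78.71352553367615
```

```bash
python3 g.py .5611 -.2738 .11 94.65;  python3 -m jog '[{"travel":[-22.5,134,0],"angular":[0,0,-0.4],"fingers":0},{"travel":[-22.5,134,0],"angular":[0,0,-0.4],"fingers":0},{"travel":[-22.5,134,0],"angular":[0,0,-0.4],"fingers":0},{"travel":[-22.5,134,0],"angular":[0,0,-0.4],"fingers":0},{"travel":[-22.5,134,58],"angular":[0,0,-0.4],"fingers":0},{"travel":[-22.5,134,58],"angular":[0,0,-0.4],"fingers":0},{"travel":[-22.5,134,58],"angular":[0,0,-0.4],"fingers":0}]'; python3 g.py .5611 -.2738 .0495 94.65; python3 - <<'E'
from h import *
from station import camera
a=camera("top")[:,:,::-1];b=camera("scene")[:,:,::-1]
cv2.imwrite("pics/top2.png",a);cv2.imwrite("pics/scene2.png",b)
z=lambda i:cv2.resize(i,(800,280),interpolation=cv2.INTER_CUBIC)
cv2.imwrite("pics/v2.png",np.vstack([z(a[155:225,210:410]),z(b[180:250,230:430])]))
E
```

```text
travel [-22.3 132.7  -0.7] ang [-0.06 -0.04 -0.41]
at [ 0.4271 -0.2614  0.1095] yaw 94.24 t 2.7 F [-0.   0.5 -1. ] grip 0.2627657407359282 78.71352553367615
time: 3.58
ee_pos: [0.5625, -0.2744, 0.0542]
tool_rot: [[-0.081, 0.997, 0.001], [0.997, 0.081, -0.0], [-0.001, 0.001, -1.0]]
wrist_force: [0.0, -0.9, -0.3]
grip_width: 0.266
finger_force: 79.0
travel [ 0.8 -1.4  4.7] ang [ 0.05  0.03 -0.03]
at [ 0.5625 -0.2744  0.0542] yaw 94.62 t 3.575 F [ 0.  -0.9 -0.3] grip 0.26568406129752675 79.01423335075378
```

View pics/v2.png

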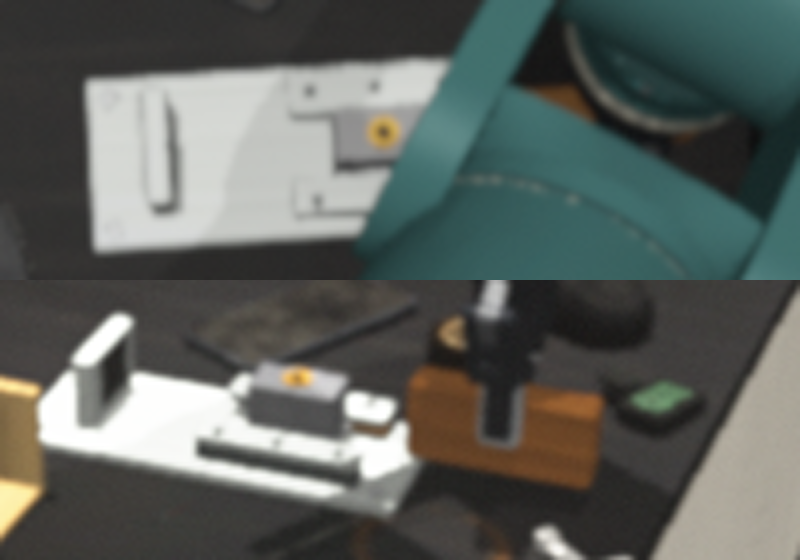

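The top half shows the arm over the rail mouth. The scene half shows the block held level before the mouth, with its face corners at about (410,375) and (415,460) in the crop and the shoe still jammed at (297,378).

```bash
python3 - <<'E'
from h import *
np.set_printoptions(precision=4,suppress=True)
p=[(410/4+230,95/4+180),(413/4+230,175/4+180),(598/4+230,207/4+180)]
c,d=rays("scene",p)
# vertical plane of the block's -x face
n=np.array([.9967,.0811,0]);q=np.array([.5625,-.2744,0])-n*.012
print(c+d*(((q-c)@n)/(d@n))[:,None])
E
python3 g.py .5611 -.2738 .0495 94.65
```

```text
[[ 0.5465 -0.226   0.0655]
 [ 0.5469 -0.2301  0.018 ]
 [ 0.5549 -0.3289  0.0195]]
travel [ 1.  -2.   5.3] ang [ 0.13  0.09 -0.02]
at [ 0.5632 -0.2746  0.0548] yaw 94.63 t 3.675 F [-0.4 -0.  -1.4] grip 0.26396290305575165 79.01448011398315
```

```bash
python3 -m jog '[{"travel":[0,-2.3,5.5],"angular":[0,0,0],"fingers":0},{"travel":[0,-2.3,5.5],"angular":[0,0,0],"fingers":0},{"travel":[12,-2.3,5.5],"angular":[0,0,0],"fingers":0},{"travel":[24,-2.3,5.5],"angular":[0,0,0],"fingers":0},{"travel":[36,-2.3,5.5],"angular":[0,0,0],"fingers":0},{"travel":[44,-2.3,5.5],"angular":[0,0,0],"fingers":0},{"travel":[52,-2.3,5.5],"angular":[0,0,0],"fingers":0},{"travel":[52,-2.3,5.5],"angular":[0,0,0],"fingers":0}]' 100; python3 g.py .5516 -.1572 .049 94.65;  python3 - <<'E'
from h import *
from station import camera
a=camera("scene")[:,:,::-1];cv2.imwrite("pics/scene3.png",a)
m=hsv(a,(8,90,100),(35,255,255));m[:195]=0;m[212:]=0;m[:,:265]=0;m[:,318:]=0
c=np.argwhere(m).mean(0)[::-1];print(c,plane("scene",[c],.048))
E
```

```text
time: 4.68
ee_pos: [0.5564, -0.2225, 0.0473]
tool_rot: [[-0.082, 0.997, 0.001], [0.997, 0.082, -0.002], [-0.002, 0.001, -1.0]]
wrist_force: [0.1, -6.6, -0.2]
grip_width: 0.258
finger_force: 102.2
travel [65.5  0.6 -1.8] ang [0.03 0.13 0.03]
at [ 0.5564 -0.2225  0.0473] yaw 94.68 t 4.675 F [ 0.1 -6.6 -0.2] grip 0.2580766836905061 102.24551796913147
[309.1010101  205.48484848] [[ 0.5485749  -0.17259294  0.048     ]]
```

```bash
python3 -m jog '[{"travel":[10,0,-1],"angular":[0,0,0],"fingers":0},{"travel":[20,0,-1],"angular":[0,0,0],"fingers":0},{"travel":[30,0,-1],"angular":[0,0,0],"fingers":0},{"travel":[40,0,-1],"angular":[0,0,0],"fingers":0},{"travel":[50,0,-1],"angular":[0,0,0],"fingers":0},{"travel":[57,0,-1],"angular":[0,0,0],"fingers":0},{"travel":[60,0,-1],"angular":[0,0,0],"fingers":0},{"travel":[60,0,-1],"angular":[0,0,0],"fingers":0}]'; python3 g.py .5516 -.1572 .049 94.65;  python3 - <<'E'
from h import *
from station import camera
b=camera("scene")[:,:,::-1];a=camera("top")[:,:,::-1]
cv2.imwrite("pics/top4.png",a);cv2.imwrite("pics/scene4.png",b)
z=lambda i:cv2.resize(i,(800,280),interpolation=cv2.INTER_CUBIC)
cv2.imwrite("pics/v4.png",np.vstack([z(a[155:225,210:410]),z(b[180:250,230:430])]))
E
```

```text
time: 5.72
ee_pos: [0.5514, -0.1624, 0.0478]
tool_rot: [[-0.081, 0.997, -0.0], [0.997, 0.081, 0.0], [0.0, -0.0, -1.0]]
wrist_force: [0.2, 0.9, -1.9]
grip_width: 0.26
finger_force: 102.3
travel [ 5.1  0.7 -1.2] ang [-0.01 -0.02  0.02]
at [ 0.5514 -0.1624  0.0478] yaw 94.67 t 5.725 F [ 0.2  0.9 -1.9] grip 0.26041612117997376 102.26920366287231
```

View pics/v4.png

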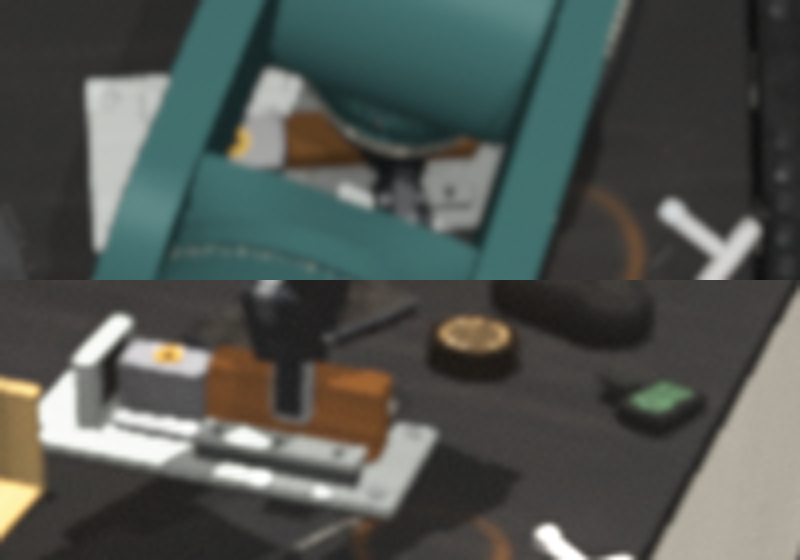

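The shoe is now near the end stop. The rim is at crop (168,354), scene px about (272,198.4), and the block is still pressed against the shoe.

```bash
python3 - <<'E'
from h import *
w=plane("scene",[((168.5)/4-.5+230,(74.5)/4-.5+180)],.048)[0]
d=w[:2]-[.5485,-.1193];print(w,d@[.9967,.0811],d@[-.0811,.9967])
w=plane("scene",[(304.136,203.727)],.048)[0];print(w)
E
```

```text
[ 0.54447403 -0.08460318  0.048     ] -0.001198775276828328 0.03490882193394296
[ 0.55136488 -0.1597576   0.048     ]
```

```bash
python3 -m jog '[{"travel":[-8,0,0],"angular":[0,0,0],"fingers":0},{"travel":[-10,0,0],"angular":[0,0,0],"fingers":0},{"travel":[-10,0,-50],"angular":[0,0,0],"fingers":0},{"travel":[-10,0,-80],"angular":[0,0,0],"fingers":0},{"travel":[-10,0,-80],"angular":[0,0,0],"fingers":0}]'; python3 g.py .4274 -.2613 .128 94.3
```

```text
time: 6.45
ee_pos: [0.5532, -0.1733, 0.1304]
tool_rot: [[-0.081, 0.997, 0.004], [0.997, 0.081, -0.001], [-0.002, 0.004, -1.0]]
wrist_force: [-0.2, 0.3, -1.9]
grip_width: 0.258
finger_force: 102.2
travel [ -77.6 -132.5    2.1] ang [0.21 0.09 0.32]
at [ 0.5532 -0.1733  0.1304] yaw 94.62 t 6.45 F [-0.2  0.3 -1.9] grip 0.2578430038523642 102.21956849098206
```

```bash
python3 -m jog '[{"travel":[-77.6,-132.5,0],"angular":[0,0,0],"fingers":0},{"travel":[-77.6,-132.5,0],"angular":[0,0,0],"fingers":0},{"travel":[-77.6,-132.5,0],"angular":[0,0,0],"fingers":0},{"travel":[-77.6,-132.5,0],"angular":[0,0,0],"fingers":0},{"travel":[-77.6,-132.5,50],"angular":[0,0,0],"fingers":0},{"travel":[-77.6,-132.5,80],"angular":[0,0,0],"fingers":0},{"travel":[-77.6,-132.5,85],"angular":[0,0,0],"fingers":0},{"travel":[-77.6,-132.5,85],"angular":[0,0,0],"fingers":0}]'; sleep 0; python3 g.py .4274 -.2613 .0375 94.3
```

```text
time: 7.45
ee_pos: [0.4269, -0.2606, 0.0432]
tool_rot: [[-0.081, 0.997, -0.0], [0.997, 0.081, 0.0], [0.0, -0.0, -1.0]]
wrist_force: [0.6, 0.2, -0.8]
grip_width: 0.257
finger_force: 102.2
travel [-0.7  0.4  5.7] ang [-0.   -0.01  0.37]
at [ 0.4269 -0.2606  0.0432] yaw 94.67 t 7.45 F [ 0.6  0.2 -0.8] grip 0.2573099043209563 102.22019791603088
```

Lower onto the desk until there is light force, then release and lift.

```bash
python3 -m jog '[{"travel":[0,0,3],"angular":[0,0,0],"fingers":0},{"travel":[0,0,5],"angular":[0,0,0],"fingers":0},{"travel":[0,0,6.5],"angular":[0,0,0],"fingers":0},{"travel":[0,0,6.5],"angular":[0,0,0],"fingers":0}]'; python3 g.py .4274 -.2613 .0375 94.3
```

```text
time: 7.95
ee_pos: [0.4267, -0.2609, 0.0375]
tool_rot: [[-0.081, 0.997, 0.001], [0.997, 0.081, -0.0], [-0.0, 0.001, -1.0]]
wrist_force: [-4.0, 4.3, 10.7]
grip_width: 0.26
finger_force: 103.8
travel [-0.5  0.6  0. ] ang [0.04 0.02 0.34]
at [ 0.4267 -0.2609  0.0375] yaw 94.64 t 7.95 F [-4.   4.3 10.7] grip 0.2595019678326561 103.8129472732544
```

```bash
python3 -m jog '[{"travel":[0,0,0],"angular":[0,0,0],"fingers":0.75},{"travel":[0,0,0],"angular":[0,0,0],"fingers":0.75},{"travel":[0,0,0],"angular":[0,0,0],"fingers":0.75},{"travel":[0,0,-50],"angular":[0,0,0],"fingers":0.75},{"travel":[0,0,-100],"angular":[0,0,0],"fingers":0.75},{"travel":[0,0,-100],"angular":[0,0,0],"fingers":0.75}]' 60; python3 - <<'E'
from h import *
from station import camera
np.set_printoptions(precision=4,suppress=True)
b=camera("scene")[:,:,::-1];a=camera("top")[:,:,::-1]
cv2.imwrite("pics/top5.png",a);cv2.imwrite("pics/scene5.png",b)
def cen(i,x0,y0,x1,y1):
    m=np.zeros(i.shape[:2],np.uint8);m[y0:y1,x0:x1]=hsv(i,(12,100,100),(35,255,255))[y0:y1,x0:x1]
    q=np.argwhere(m);return q.mean(0)[::-1],len(q)
ca,na=cen(a,258,180,285,200);cb,nb=cen(b,262,190,282,206)
print(ca,na,cb,nb,tri(ca,cb),plane("top",[ca],.048),plane("scene",[cb],.048))
z=lambda i:cv2.resize(i,(800,280),interpolation=cv2.INTER_CUBIC)
cv2.imwrite("pics/v5.png",np.vstack([z(a[155:225,210:410]),z(b[180:250,230:430])]))
E
python3 g.py .545 -.0845 .1375 94.65
```

```text
time: 8.7
ee_pos: [0.4277, -0.2617, 0.1404]
tool_rot: [[-0.081, 0.997, 0.005], [0.997, 0.081, -0.004], [-0.004, 0.005, -1.0]]
wrist_force: [0.7, -0.2, 0.3]
grip_width: 0.748
finger_force: 0.0
[268.0256 189.8718] 39 [271.7368 197.8421] 19 [[ 0.5454 -0.0848  0.0483]] [[ 0.5456 -0.085   0.048 ]] [[ 0.5458 -0.0842  0.048 ]]
travel [166.1 132.4  -1.2] ang [ 0.03  0.02 -0.  ]
at [ 0.4265 -0.2608  0.1363] yaw 94.65 t 8.8 F [-0.   0.8 -0.3] grip 0.7516252983733557 0.0
```

```bash
python3 -m jog '[{"travel":[166,133,0],"angular":[0,0,0],"fingers":0.75},{"travel":[166,133,0],"angular":[0,0,0],"fingers":0.75},{"travel":[166,133,0],"angular":[0,0,0],"fingers":0.75},{"travel":[166,133,0],"angular":[0,0,0],"fingers":0.75},{"travel":[166,133,0],"angular":[0,0,0],"fingers":0.75},{"travel":[166,133,0],"angular":[0,0,0],"fingers":0.75}]'; python3 g.py .5455 -.0847 .044 94.65
```

```text
time: 9.55
ee_pos: [0.5449, -0.0849, 0.1352]
tool_rot: [[-0.081, 0.997, -0.002], [0.997, 0.081, 0.0], [0.0, -0.002, -1.0]]
wrist_force: [-0.3, -0.0, -0.6]
grip_width: 0.749
finger_force: 0.0
travel [ 0.1  0.8 91.2] ang [-0.1  -0.02 -0.01]
at [ 0.5449 -0.0849  0.1352] yaw 94.64 t 9.55 F [-0.3 -0.  -0.6] grip 0.7486158165305197 0.0
```

```bash
python3 -m jog '[{"travel":[0,0.5,50],"angular":[0,0,0],"fingers":0.75},{"travel":[0,0.5,85],"angular":[0,0,0],"fingers":0.75},{"travel":[0,0.5,92],"angular":[0,0,0],"fingers":0.7},{"travel":[0,0.5,92],"angular":[0,0,0],"fingers":0.5},{"travel":[0,0.5,92],"angular":[0,0,0],"fingers":0.1},{"travel":[0,0.5,92],"angular":[0,0,0],"fingers":0.1},{"travel":[0,0.5,92],"angular":[0,0,0],"fingers":0.1},{"travel":[0,0.5,92],"angular":[0,0,0],"fingers":0.1}]' 60; python3 g.py .5455 -.0847 .044 94.65
```

```text
time: 10.55
ee_pos: [0.5469, -0.0849, 0.0463]
tool_rot: [[-0.081, 0.997, 0.003], [0.997, 0.081, -0.001], [-0.001, 0.003, -1.0]]
wrist_force: [-1.2, -1.2, 7.4]
grip_width: 0.309
finger_force: 60.8
travel [ 0.3 -1.4  2.3] ang [ 0.15  0.06 -0.01]
at [ 0.5469 -0.0849  0.0463] yaw 94.64 t 10.55 F [-1.2 -1.2  7.4] grip 0.30926704940215166 60.839760303497314
```

```bash
python3 -m jog '[{"travel":[0,0,-20],"angular":[0,0,0],"fingers":0.1},{"travel":[0,0,-60],"angular":[0,0,0],"fingers":0.1},{"travel":[0,0,-80],"angular":[0,0,0],"fingers":0.1},{"travel":[0,0,-80],"angular":[0,0,0],"fingers":0.1}]'; python3 g.py .425 -.134 .12 94.65
```

```text
time: 11.05
ee_pos: [0.5467, -0.0846, 0.1262]
tool_rot: [[-0.081, 0.997, 0.003], [0.997, 0.081, -0.001], [-0.001, 0.003, -1.0]]
wrist_force: [-0.9, -0.3, -2.8]
grip_width: 0.312
finger_force: 59.7
travel [ -39.4 -125.3    5.8] ang [ 0.17  0.05 -0.  ]
at [ 0.5467 -0.0846  0.1262] yaw 94.65 t 11.05 F [-0.9 -0.3 -2.8] grip 0.3116049505677679 59.6894109249115
```

```bash
python3 -m jog '[{"travel":[-39,-125,5],"angular":[0,0,0],"fingers":0.1},{"travel":[-39,-125,5],"angular":[0,0,0],"fingers":0.1},{"travel":[-39,-125,5],"angular":[0,0,0],"fingers":0.1},{"travel":[-39,-125,5],"angular":[0,0,0],"fingers":0.1},{"travel":[-39,-125,50],"angular":[0,0,0],"fingers":0.1},{"travel":[-39,-125,75],"angular":[0,0,0],"fingers":0.1},{"travel":[-39,-125,80],"angular":[0,0,0],"fingers":0.1},{"travel":[-39,-125,80],"angular":[0,0,0],"fingers":0.1}]'; python3 g.py .425 -.134 .039 94.65
```

```text
time: 12.05
ee_pos: [0.4252, -0.1333, 0.0446]
tool_rot: [[-0.082, 0.997, -0.0], [0.997, 0.082, 0.0], [0.0, -0.0, -1.0]]
wrist_force: [0.4, -0.2, -1.2]
grip_width: 0.31
finger_force: 60.1
travel [-0.7 -0.3  5.6] ang [-0.02 -0.01  0.03]
at [ 0.4252 -0.1333  0.0446] yaw 94.68 t 12.05 F [ 0.4 -0.2 -1.2] grip 0.30989819982377104 60.058908462524414
```

```bash
python3 -m jog '[{"travel":[0,0,3],"angular":[0,0,0],"fingers":0.1},{"travel":[0,0,5],"angular":[0,0,0],"fingers":0.1},{"travel":[0,0,6.5],"angular":[0,0,0],"fingers":0.1},{"travel":[0,0,6.5],"angular":[0,0,0],"fingers":0.1}]'; python3 g.py .425 -.134 .039 94.65
```

```text
time: 12.55
ee_pos: [0.4248, -0.1335, 0.0383]
tool_rot: [[-0.081, 0.997, 0.001], [0.997, 0.081, -0.0], [-0.0, 0.001, -1.0]]
wrist_force: [-1.0, 0.7, 3.7]
grip_width: 0.312
finger_force: 60.7
travel [-0.5  0.2 -0.7] ang [ 0.03  0.01 -0.01]
at [ 0.4248 -0.1335  0.0383] yaw 94.64 t 12.55 F [-1.   0.7  3.7] grip 0.31203229885091804 60.73953151702881
```

```bash
python3 -m jog '[{"travel":[0,0,0],"angular":[0,0,0],"fingers":0.75},{"travel":[0,0,0],"angular":[0,0,0],"fingers":0.75},{"travel":[0,0,0],"angular":[0,0,0],"fingers":0.75},{"travel":[0,0,0],"angular":[0,0,0],"fingers":0.75},{"travel":[0,0,-50],"angular":[0,0,0],"fingers":0.75},{"travel":[0,0,-110],"angular":[0,0,0],"fingers":1},{"travel":[0,0,-110],"angular":[0,0,0],"fingers":1},{"travel":[0,0,-110],"angular":[0,0,0],"fingers":1}]'
python3 -m jog '[{"travel":[-110,80,-60],"angular":[0,0,80],"fingers":1},{"travel":[-110,80,-60],"angular":[0,0,80],"fingers":1},{"travel":[-110,80,-60],"angular":[0,0,80],"fingers":1},{"travel":[-110,80,-60],"angular":[0,0,80],"fingers":1},{"travel":[-110,80,-60],"angular":[0,0,80],"fingers":1},{"travel":[-110,80,-60],"angular":[0,0,80],"fingers":1},{"travel":[-110,80,-60],"angular":[0,0,80],"fingers":1},{"travel":[-110,80,-60],"angular":[0,0,80],"fingers":1}]'
python3 - <<'E'
from h import *
from station import camera
b=camera("scene")[:,:,::-1];a=camera("top")[:,:,::-1]
cv2.imwrite("pics/top6.png",a);cv2.imwrite("pics/scene6.png",b)
z=lambda i:cv2.resize(i,(800,300),interpolation=cv2.INTER_CUBIC)
cv2.imwrite("pics/v6.png",np.vstack([z(a[220:280,220:380]),z(b[195:270,190:390])]))
E
```

```text
time: 13.55
ee_pos: [0.4245, -0.1334, 0.1476]
tool_rot: [[-0.081, 0.997, 0.0], [0.997, 0.081, -0.0], [-0.0, 0.0, -1.0]]
wrist_force: [-0.4, -0.4, -0.3]
grip_width: 0.997
finger_force: 0.0
time: 14.55
ee_pos: [0.5129, -0.2365, 0.2059]
tool_rot: [[0.969, 0.249, -0.002], [0.249, -0.969, 0.001], [-0.002, -0.002, -1.0]]
wrist_force: [0.5, -0.6, -0.2]
grip_width: 1.002
finger_force: 0.0
```

View pics/v6.png

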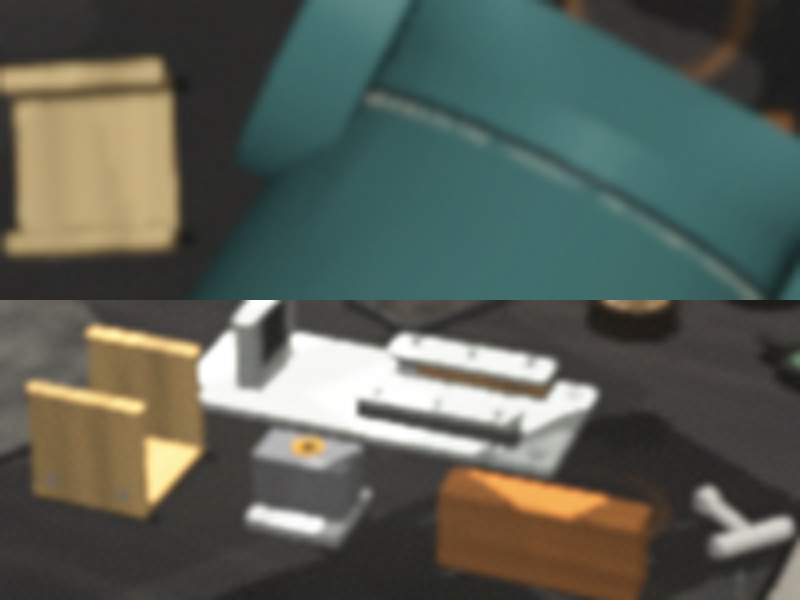

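The shoe stands upright on the desk, with its rim at crop (307,446) in the lower half. The block lies flat and the dock is unobstructed. Next I measure the dock precisely.

```bash
python3 - <<'E'
from h import *
np.set_printoptions(precision=4,suppress=True)
S6=lambda p:(np.array(p)+.5)/4-.5+[190,195]
T6=lambda p:(np.array(p)+.5)/5-.5+[220,220]
print("shoe",plane("scene",S6([(307,146)]),.04))
print("scene near outer edge",plane("scene",S6([(27,83),(143,112)]),.064))
print("scene near inner",plane("scene",S6([(38,79),(146,102)]),.064))
print("scene far inner",plane("scene",S6([(87,32),(198,57)]),.064))
print("scene far outer",plane("scene",S6([(97,25),(203,45)]),.064))
print("top +x outer",plane("top",T6([(-2,69),(163,57)]),.064))
print("top +x inner",plane("top",T6([(4,95),(165,81)]),.064))
print("top -x inner",plane("top",T6([(5,236),(178,228)]),.064))
t=cv2.imread("pics/top6.png");m=hsv(t,(12,40,90),(35,200,255));k=np.zeros_like(m);k[225:280,212:262]=m[225:280,212:262]
q=cv2.boxPoints(cv2.minAreaRect(big(k)));w=plane("top",q,.064);print("mask box",w,w.mean(0))
print("floor edges y",plane("top",T6([(14,130),(17,200),(177,130),(179,200)]),.006))
E
python3 g.py .4247 -.1333 .14 4.65
```

```text
shoe [[ 0.4248 -0.1326  0.04  ]]
scene near outer edge [[ 0.3831  0.0037  0.064 ]
 [ 0.3832 -0.0638  0.064 ]]
scene near inner [[ 0.389   0.001   0.064 ]
 [ 0.3924 -0.06    0.064 ]]
scene far inner [[ 0.4431  0.0062  0.064 ]
 [ 0.4444 -0.06    0.064 ]]
scene far outer [[ 0.4522  0.0057  0.064 ]
 [ 0.4569 -0.0558  0.064 ]]
top +x outer [[ 0.454   0.0089  0.064 ]
 [ 0.4598 -0.056   0.064 ]]
top +x inner [[ 0.4438  0.0062  0.064 ]
 [ 0.4504 -0.057   0.064 ]]
top -x inner [[ 0.3886  0.0041  0.064 ]
 [ 0.393  -0.0633  0.064 ]]
mask box [[ 0.4555  0.0098  0.064 ]
 [ 0.4609 -0.0589  0.064 ]
 [ 0.3846 -0.0652  0.064 ]
 [ 0.3792  0.0028  0.064 ]] [ 0.42   -0.0279  0.064 ]
floor edges y [[ 0.4348  0.0084  0.006 ]
 [ 0.4059  0.0063  0.006 ]
 [ 0.436  -0.0592  0.006 ]
 [ 0.4071 -0.0607  0.006 ]]
travel [ -59.3 -122.    66.5] ang [-0.08  0.11  9.93]
at [ 0.5129 -0.2365  0.2062] yaw 14.58 t 14.65 F [0.4 0.3 0. ] grip 1.0048611708295514 0.0
```

```bash
python3 -m jog '[{"travel":[-59,-122,66],"angular":[0,0,10],"fingers":1},{"travel":[-59,-122,66],"angular":[0,0,10],"fingers":1},{"travel":[-59,-122,66],"angular":[0,0,10],"fingers":1},{"travel":[-59,-122,66],"angular":[0,0,10],"fingers":1},{"travel":[-59,-122,66],"angular":[0,0,10],"fingers":1},{"travel":[-59,-122,66],"angular":[0,0,10],"fingers":1}]'; python3 g.py .4247 -.1331 .031 4.65
```

```text
time: 15.4
ee_pos: [0.4259, -0.1341, 0.1421]
tool_rot: [[0.997, 0.081, 0.0], [0.081, -0.997, -0.0], [0.0, 0.0, -1.0]]
wrist_force: [-0.0, -0.6, -0.1]
grip_width: 1.0
finger_force: 0.0
travel [ -1.1  -1.1 111.1] ang [ 0. -0. -0.]
at [ 0.4259 -0.1341  0.1421] yaw 4.65 t 15.4 F [-0.  -0.6 -0.1] grip 1.0003446244560221 0.0
```

```bash
python3 -m jog '[{"travel":[-0.8,-0.8,50],"angular":[0,0,0],"fingers":1},{"travel":[-0.8,-0.8,90],"angular":[0,0,0],"fingers":1},{"travel":[-0.8,-0.8,110],"angular":[0,0,0],"fingers":1},{"travel":[-0.8,-0.8,110],"angular":[0,0,0],"fingers":0.8},{"travel":[-0.8,-0.8,110],"angular":[0,0,0],"fingers":0.4},{"travel":[-0.8,-0.8,110],"angular":[0,0,0],"fingers":0.4},{"travel":[-0.8,-0.8,110],"angular":[0,0,0],"fingers":0.4},{"travel":[-0.8,-0.8,110],"angular":[0,0,0],"fingers":0.4}]' 60; python3 g.py .4247 -.1331 .031 4.65
```

```text
time: 16.4
ee_pos: [0.4254, -0.1332, 0.0333]
tool_rot: [[0.997, 0.081, 0.002], [0.081, -0.997, -0.001], [0.002, 0.001, -1.0]]
wrist_force: [-0.1, -0.4, 7.4]
grip_width: 0.579
finger_force: 63.4
travel [-0.6 -0.1  2.3] ang [ 0.07 -0.13 -0.  ]
at [ 0.4254 -0.1332  0.0333] yaw 4.65 t 16.4 F [-0.1 -0.4  7.4] grip 0.5787184478645728 63.38537335395813
```

```bash
python3 -m jog '[{"travel":[0,0,-50],"angular":[0,0,0],"fingers":0.4},{"travel":[0,0,-90],"angular":[0,0,0],"fingers":0.4},{"travel":[0,0,-90],"angular":[0,0,0],"fingers":0.4},{"travel":[2.5,-106,-90],"angular":[0,0,0],"fingers":0.4},{"travel":[2.5,-106,-90],"angular":[0,0,0],"fingers":0.4},{"travel":[2.5,-106,-90],"angular":[0,0,0],"fingers":0.4},{"travel":[2.5,-106,-90],"angular":[0,0,0],"fingers":0.4},{"travel":[2.5,-106,-90],"angular":[0,0,0],"fingers":0.4}]'; python3 - <<'E'
from h import *
from station import camera
b=camera("scene")[:,:,::-1];cv2.imwrite("pics/scene7.png",b)
cv2.imwrite("pics/v7.png",cv2.resize(b[140:250,180:320],None,fx=5,fy=5,interpolation=cv2.INTER_CUBIC))
E
python3 g.py .4197 -.0272 .038 4.65
```

```text
time: 17.4
ee_pos: [0.4183, -0.0276, 0.1215]
tool_rot: [[0.997, 0.08, -0.001], [0.08, -0.997, -0.0], [-0.001, 0.0, -1.0]]
wrist_force: [-0.4, -0.2, -1.8]
grip_width: 0.57
finger_force: 63.4
travel [ 1.4 -0.3 83.5] ang [-0.    0.03 -0.08]
at [ 0.4183 -0.0277  0.1215] yaw 4.57 t 17.45 F [ 0.1  0.1 -1.6] grip 0.5720257390562855 63.43019127845764
```

View pics/v7.png

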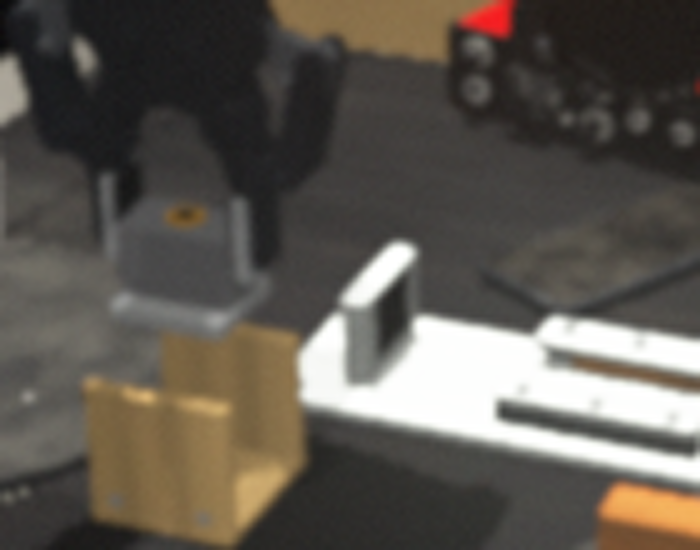

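The shoe is held level over the dock with its rim at (187,215); its underside clears the cheek tops. Lowering it in.

```bash
python3 -m jog '[{"travel":[1.2,0,15],"angular":[0,0,0],"fingers":0.4},{"travel":[1.2,0,30],"angular":[0,0,0],"fingers":0.4},{"travel":[1.2,0,45],"angular":[0,0,0],"fingers":0.4},{"travel":[1.2,0,58],"angular":[0,0,0],"fingers":0.4},{"travel":[1.2,0,68],"angular":[0,0,0],"fingers":0.4},{"travel":[1.2,0,75],"angular":[0,0,0],"fingers":0.4},{"travel":[1.2,0,78],"angular":[0,0,0],"fingers":0.4},{"travel":[1.2,0,78],"angular":[0,0,0],"fingers":0.4}]'; python3 g.py .4197 -.0272 .039 4.65
```

```text
time: 18.45
ee_pos: [0.4196, -0.0268, 0.0439]
tool_rot: [[0.997, 0.081, 0.0], [0.081, -0.997, 0.0], [0.0, -0.0, -1.0]]
wrist_force: [0.6, 0.1, -1.4]
grip_width: 0.571
finger_force: 63.5
travel [0.  0.4 4.9] ang [-0. -0. -0.]
at [ 0.4196 -0.0268  0.0439] yaw 4.65 t 18.45 F [ 0.6  0.1 -1.4] grip 0.5707036935654615 63.45579743385315
```

```bash
python3 -m jog '[{"travel":[0,0,2],"angular":[0,0,0],"fingers":0.4},{"travel":[0,0,4],"angular":[0,0,0],"fingers":0.4},{"travel":[0,0,5.5],"angular":[0,0,0],"fingers":0.4},{"travel":[0,0,5.5],"angular":[0,0,0],"fingers":0.4}]'; python3 g.py .4197 -.0272 .039 4.65
```

```text
time: 18.95
ee_pos: [0.4197, -0.0268, 0.0393]
tool_rot: [[0.997, 0.081, -0.0], [0.081, -0.997, -0.0], [-0.0, 0.0, -1.0]]
wrist_force: [-10.0, 1.4, 14.9]
grip_width: 0.57
finger_force: 65.4
travel [-0.   0.4  0.3] ang [ 0.  0. -0.]
at [ 0.4197 -0.0268  0.0393] yaw 4.65 t 18.95 F [-10.    1.4  14.9] grip 0.5704773966580554 65.36377429962158
```

```bash
python3 -m jog '[{"travel":[0,0,-0.5],"angular":[0,0,0],"fingers":0.9},{"travel":[0,0,-0.5],"angular":[0,0,0],"fingers":0.9},{"travel":[0,0,-0.5],"angular":[0,0,0],"fingers":0.9},{"travel":[0,0,-0.5],"angular":[0,0,0],"fingers":0.9},{"travel":[0,0,-50],"angular":[0,0,0],"fingers":0.9},{"travel":[0,0,-110],"angular":[0,0,0],"fingers":0.9},{"travel":[0,0,-150],"angular":[0,0,0],"fingers":0.9},{"travel":[0,0,-150],"angular":[0,0,0],"fingers":0.9}]'
python3 -m jog '[{"travel":[0,200,-40],"angular":[0,0,0],"fingers":0.9},{"travel":[0,200,-40],"angular":[0,0,0],"fingers":0.9},{"travel":[0,200,-40],"angular":[0,0,0],"fingers":0.9},{"travel":[0,200,-40],"angular":[0,0,0],"fingers":0.9},{"travel":[0,240,-40],"angular":[0,0,0],"fingers":0.9},{"travel":[0,240,-40],"angular":[0,0,0],"fingers":0.9}]'
python3 - <<'E'
from h import *
from station import camera
np.set_printoptions(precision=4,suppress=True)
b=camera("scene")[:,:,::-1];a=camera("top")[:,:,::-1]
z=lambda i:cv2.resize(i,(800,300),interpolation=cv2.INTER_CUBIC)
cv2.imwrite("pics/v8.png",np.vstack([z(a[220:280,200:360]),z(b[195:270,190:390])]))
def cen(i,x0,y0,x1,y1):
    m=np.zeros(i.shape[:2],np.uint8);m[y0:y1,x0:x1]=hsv(i,(12,120,100),(30,255,255))[y0:y1,x0:x1]
    q=np.argwhere(m);return q.mean(0)[::-1],len(q)
ca,na=cen(a,230,244,246,258);print(ca,na,plane("top",[ca],.046))
E
```

```text
time: 19.95
ee_pos: [0.4206, -0.027, 0.1915]
tool_rot: [[0.997, 0.081, 0.005], [0.081, -0.997, -0.001], [0.005, 0.001, -1.0]]
wrist_force: [-0.7, -0.6, 0.8]
grip_width: 0.897
finger_force: 0.0
time: 20.7
ee_pos: [0.4388, -0.267, 0.2268]
tool_rot: [[0.997, 0.079, -0.002], [0.079, -0.997, 0.001], [-0.002, -0.001, -1.0]]
wrist_force: [0.9, 0.7, 0.2]
grip_width: 0.902
finger_force: 0.0
[237.6  251.24] 25 [[ 0.4209 -0.0268  0.046 ]]
```

View pics/v8.png

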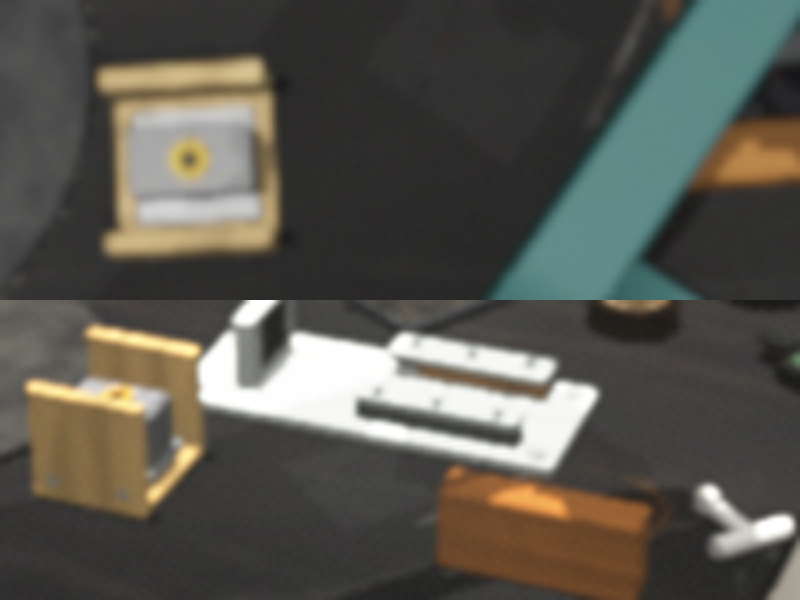

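The shoe stands centred, square and upright in the dock, with its rim at (190,160) in the top crop and floor showing all round. The block lies flat on the desk at (545,535), clear of the rail and dock.

```bash
python3 -c "
from station import hand_in
print(hand_in())"
```

```text
the job is handed in; nothing more can be done
None
```

The shoe was driven clear of the lips with the block, stood on the desk, then lowered into the dock, where the last picture shows it upright and centred. The block lies flat on the desk, and the job was handed in at about 21 s; no verdict came back.

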